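# Set and close the cam strap clamp on a jeweller's bench

## Task

The brass bar lies loose under the strap of the little bench clamp, whose cam lever stands open. With the lever still open, tighten the clamp's T-handled adjusting nut clockwise (seen from above) until its crosspiece lies in line with the strap, then flip the cam lever fully down to clamp the bar. Take your hand away, and leave the speed-control knob, the mug and the jar alone.

Things in the scene. Friction and masses are not known exactly. Their poses are not given: they have to be found in the camera images.
- clamp: Strap clamp fixed to the bench. Origin: underside centre of its base plate, 80 (x) by 220 (y) by 14 mm, on the bench top; z up. A steel strap 30 mm wide runs along y from -91 to +91 mm, top 49 mm above the bench (+y end 7 mm higher while the lever is open); a brass bar lies under it along x, 110 mm long. The adjusting nut is at x 0, y -70 mm; the cam lever at x 0, y +70 mm.
- nut (a joint): T-handled steel nut on a vertical axis at clamp x 0, y -70 mm. 0 = crosspiece along clamp y, in line with the strap; starts negative, grows clockwise seen from above (-1.6 to 0.6, no stop at 0). Crosspiece: upright bar 52 mm long, 10 mm thick, 62 to 90 mm above the bench; below it a round collar, radius up to 16 mm. Friction 0.08 N m, stays where left.
- lever (a joint): Dark steel cam lever on a level pivot along clamp x, at clamp y +70 mm, 62 mm above the bench. 0 = closed on its stop: arm level, pointing to clamp +y, away from the nut; pi/2 = upright; up to 1.75, leaning to the nut. Arm 16 mm wide (x), 9 mm thick, round 20 mm pad at the end, tip 95 mm from the pivot. Friction 0.12 N m: stays where left, about 2 N at the tip moves it.
- speed_knob (a joint): Angle of the black bar-grip knob (44 mm across) on top of a grey speed-control box, 110 x 90 x 45 mm, fixed to the bench well clear of the clamp. Not part of the job; 0 at the start, leave it there.
- cup: White mug, 76 mm across, 85 mm high, origin at the centre of its foot, handle to its +y. Leave it alone.
- jar: Amber glass jar, 60 mm across, 75 mm high with a steel cap, origin at the centre of its foot. Leave it alone.

How it is judged:
By the outcome, as a careful person would: the job done as asked, in the order asked, and still so for the second after the job is handed in, with the robot touching nothing.
It also fails if it takes over 40 s, if anything falls off the work surface, if the arm or the gripper's body presses on something with over 40 N, if the wrist force passes 120 N, or if a joint passes its speed limit or range.

## Robot

A 6-joint arm with a two-finger parallel gripper is mounted at the origin on the work surface. World frame = base frame: x ahead of the robot, y to its left, z up, the work surface at z = 0. Lengths are in m, angles in degrees, forces in N, time in s.
With the tool pointing down it reaches from about 0.4 to 0.825 m from the base axis. Payload 7 kg.
Tool frame: the origin (TCP) lies at the very end of the fingers, on their centre line; the grasp point (between the pads) lies 19 mm behind it; z points along the fingers, y is the line along which they close (so a half turn about z gives the same grasp; the last joint's range is limited). The gripper opens to 88 mm and grips with 3 to 60 N. Pads are 19 mm wide; open, the fingers measure 130 mm over their backs; the gripper's body (78 mm by 193 mm) begins 47 mm behind the grasp point.
Start: joints at [85.72, 20.546, 0.682, 0, -70.136, -16.507], TCP at [0.24, 0.631, 0.227] pointing down, gripper open.
Joint ranges: [-176.03, 176.03], [-82.01, 121.73], [-58.28, 71.71], [-173.87, 95.51], [-174.79, -0.11], [-173.66, 173.66]. Speed limits (degrees/s): [136.94, 136.94, 172.46, 180, 180, 180].

## Interface

Orientations are given as [roll, pitch, yaw] about the fixed x, y, z axes, in that order (R = Rz(yaw) Ry(pitch) Rx(roll)).
In Python, from plant import r gives the robot as it stands. The module is installed in compiled form; this text tells all that it offers.
- The arm moves only by the tool jog_arm, never from a script. Its arguments are lists of equal length, an entry for each row: "travel": the shift along the tool's x, y, z each as a share of 50 cm, from -1 to 1, a list of three; "dr": the turn, a rotation vector about the tool's x, y, z each as a share of 360 degrees, from -1 to 1, a list of three; "claw": the opening, from 0 (shut) to 1 (fully open). A call has exactly 10 rows; each row is the pose to reach, as a shift and turn from the pose commanded when the call began, along the tool's axes at that moment, turning the shorter way round; what a row does not reach only later rows make up. A row lasts 1/8 s, in which the tool goes at most 62.5 mm and 10.7 degrees, less where a joint would pass 70% of its speed; a pose out of reach is approached as far as the arm can. A call with a number of a shift or a turn outside -1 to 1 is refused whole. A call with a gripper value outside its range is refused whole. The fingers move at their own pace and stop on an object; "newtons" is the grip in N (left out, the last holds). Time passes only in rows, so rows that repeat a pose let the fingers close, or fill a call up. It gives the time, the measured TCP pose, the force, the opening and the grip force at its end, in the units of the state.
- r.get_state(): the state, without advancing time (a new reading comes with each control period).
- r.capture(name): name is "scene" or "top" or "wrist"; returns a dict with "pixels" (400x640x3 uint8, red, green, blue), "range_z" (400x640 float32, m along the optical axis (not along the pixel's ray), 0 where there is no reading), "fx", "fy", "cx", "cy" (pixels), "dist_coeffs" ([k1, k2, p1, p2, k3] as OpenCV has them; the pictures are not rectified), "position" and "attitude" of the camera in the world; the wrist camera has in their place "hand_eye" (4x4, takes a point from camera to tool coordinates, whose origin is the TCP and whose axes are the flange's). Camera axes: x right, y up, looking along -z (the intrinsics and any distortion apply to the point x, -y, -z); pixel columns grow to the right and rows downward; lengths in m; the calibration is good to about 2 mm. A picture is of the moment at which its call begins: read the wrist's pose just before it.
- r.close_job(): hands the job in; it is judged then, once.
Trained networks look in the newest picture that a camera, given by its name, has taken for a name from the list of things; names that differ only in an ending like _2 or _b are one class to them, and where a whole thing is asked for, a point or a joint stands for the part that bears it (a point fixed in the world has none). Each returns a list of dicts, best first, with "conf" (0 to 1); they miss things now and then, are a little off and sometimes report something else, mostly with a low value. They report only what shows in the picture. A call takes as long as a camera call.
- r.boxes_of(name, camera): "extent" ([left, top, right, bottom] in pixels, round what is visible of it).
- r.regions_of(name, camera): "pixels" (400x640 bool, what is visible of it) and "extent" ([left, top, right, bottom] in pixels, round what is visible of it).
- r.tip_of(name, camera): "at" ([column, row] in pixels: a listed point, or the origin of a listed thing).
The state is a dict: "time_s": time; "joints": joint angles; "qd": joint speeds; "joint_torque": joint torques, N m; "tcp_pos": TCP position; "eef_rot": TCP orientation; "contact_force": force on the tool from outside, world axes, zero at the start; "moment": the same for the moment, N m; "gripper_width": finger opening in m; "gripper_force": force on a finger pad.
Only numpy, scipy, OpenCV 4.12 (cv2) and the standard library are available. Lean on these libraries where they do the work, as an engineer would, in place of code of your own. Each camera call takes 0.05 s, during which the arm holds its last target. There are 200 camera calls.

## Working session

There is one attempt and no reset: what is moved stays moved. The work goes in short steps, Python scripts to look and compute and a tool call to move; the robot and the scene stay as the last step left them, time stands still between calls to the robot, and variables do not carry over. Pictures are saved under pics/ and viewed, at most 10 in all, crops included, and the job is handed in when it is done.

Besides the shell and the picture viewer there is one more tool, called as name(argument=value, ...), one argument or row to a line, values as JSON. jog_arm: Moves the arm, as the interface text tells. Its arguments: {"type":"object","properties":{"travel":{"type":"array"},"dr":{"type":"array"},"claw":{"type":"array"},"newtons":{"type":"number"}},"required":["travel","dr","claw"]}

```bash
mkdir -p pics
cat > h.py <<'E'
import numpy as np, cv2
from scipy.spatial.transform import Rotation as R
from plant import r
def cam(name):
    s=r.get_state(); c=r.capture(name)
    if 'hand_eye' in c:
        T=np.eye(4);T[:3,:3]=R.from_euler('xyz',s['eef_rot'],degrees=True).as_matrix();T[:3,3]=s['tcp_pos'];T=T@np.array(c['hand_eye'])
    else:
        T=np.eye(4);a=np.array(c['attitude'],float)
        T[:3,:3]=a if a.shape==(3,3) else R.from_euler('xyz',a,degrees=True).as_matrix() if a.size==3 else R.from_quat(a).as_matrix()
        T[:3,3]=c['position']
    K=np.array([[c['fx'],0,c['cx']],[0,c['fy'],c['cy']],[0,0,1.]])
    return c,T,K
def cloud(c,T,K):
    h,w=c['range_z'].shape
    u,v=np.meshgrid(np.arange(w),np.arange(h))
    p=cv2.undistortPoints(np.stack([u,v],-1).reshape(-1,1,2).astype(np.float64),K,np.array(c['dist_coeffs'],float)).reshape(h,w,2)
    z=c['range_z']
    P=np.stack([p[...,0]*z,-p[...,1]*z,-z],-1)@T[:3,:3].T+T[:3,3]
    P[z==0]=np.nan
    return P
def save(c,n): cv2.imwrite('pics/'+n,c['pixels'][...,::-1])
E
python3 - <<'E'
from h import *
s=r.get_state();print(s)
out=[]
for n in ['scene','top']:
    c,T,K=cam(n);print(n,c['position'],c['attitude']);P=cloud(c,T,K)
    for k in ['clamp','nut','lever','speed_knob','cup','jar']:
        for d in r.regions_of(k,n)[:1]:
            q=P[d['pixels']];q=q[~np.isnan(q[:,0])]
            print(k,round(d['conf'],2),d['extent'],np.percentile(q,[2,50,98],axis=0).round(3).tolist())
    out.append(c['pixels'])
    np.savez(n,P=P,im=c['pixels'])
cv2.imwrite('pics/a.png',cv2.resize(np.vstack(out),(640,800))[...,::-1][:400]);cv2.imwrite('pics/b.png',out[1][...,::-1])
E
```

```text
{'time_s': 0.0, 'joints': array([ 8.57213910e+01,  2.05918921e+01,  6.32882817e-01, -2.04466822e-02,
       -7.01360733e+01, -1.65068894e+01]), 'qd': array([-0.07911665,  0.00874299,  0.03175493, -0.0357675 , -0.05233935,
       -0.06448189]), 'joint_torque': array([-9.27269211e-04, -5.82720459e+01,  2.93044746e+01,  6.99720070e+00,
        7.10932160e-03, -1.53370070e-04]), 'tcp_pos': array([0.23938633, 0.63059001, 0.22560974]), 'eef_rot': array([ 1.79903374e+02, -8.58968231e-03, -2.07924546e+01]), 'contact_force': array([ 0.17022146, -0.5481951 , -0.50784453]), 'moment': array([ 0.02990854,  0.04000343, -0.01075365]), 'gripper_force': 0.0, 'gripper_width': 0.0877917618452835}
scene [ 1.26258961 -0.2362908   0.79019402] [46.11080577  0.60821033 72.01643315]
clamp 0.8 [264.1, 179.6, 349.9, 256.2] [[0.561, -0.166, 0.002], [0.612, -0.066, 0.02], [0.652, 0.041, 0.127]]
nut 0.45 [273.0, 210.5, 287.3, 230.1] [[0.539, -0.144, 0.001], [0.61, -0.131, 0.074], [0.629, -0.117, 0.091]]
lever 0.69 [326.0, 180.5, 334.2, 214.5] [[0.588, -0.002, 0.057], [0.601, 0.006, 0.092], [0.608, 0.017, 0.155]]

[... 155 characters left out ...]
 [[0.428, -0.406, 0.003], [0.488, -0.37, 0.056], [0.535, -0.338, 0.085]]
jar 0.92 [418.3, 160.2, 443.8, 189.9] [[0.502, 0.328, 0.001], [0.542, 0.345, 0.048], [0.558, 0.379, 0.075]]
top [ 0.45092189 -0.01273862  1.08466078] [  6.11950679   0.17220985 -90.84727038]
clamp 0.75 [292.3, 166.2, 380.5, 209.1] [[0.554, -0.165, 0.008], [0.593, -0.058, 0.017], [0.643, 0.044, 0.091]]
nut 0.7 [355.2, 174.3, 367.0, 192.5] [[0.582, -0.14, 0.05], [0.602, -0.126, 0.086], [0.621, -0.118, 0.092]]
cup 0.73 [441.3, 210.6, 484.4, 250.2] [[0.433, -0.407, 0.001], [0.469, -0.379, 0.036], [0.528, -0.335, 0.085]]
jar 0.85 [151.3, 205.2, 184.0, 233.0] [[0.501, 0.33, 0.014], [0.526, 0.35, 0.072], [0.554, 0.382, 0.077]]
```

Run:
```python
from h import *
for n in ['scene','top']:
    d=np.load(n+'.npz');P=d['P']
    def fit(name,m):
        q=P[m][:,:3]; 
        rect=cv2.minAreaRect(q[:,:2].astype(np.float32)*1000)
        mu=q.mean(0);w,v=np.linalg.eigh(np.cov(q[:,:2].T))
        print(n,name,len(q),mu.round(4),'rect',np.round(rect[0],1),np.round(rect[1],1),round(rect[2],1),'axis',round(np.degrees(np.arctan2(v[1,1],v[0,1])),1))
    x,y,z=P[...,0],P[...,1],P[...,2]
    box=(x>.5)&(x<.7)&(y>-.2)&(y<.1)
    fit('plate',box&(z>.008)&(z<.018))
    fit('strap',box&(z>.044)&(z<.058)&(y>-.11)&(y<-.01))
    fit('nut',box&(z>.08)&(z<.095)&(y<-.09))
    fit('nut-near',box&(z>.066)&(z<.095)&(y<-.09))
    fit('lever',box&(z>.08)&(y>-.05))
    fit('lever>.13',box&(z>.13)&(y>-.05))
a=np.load('top.npz')['im'][140:240,260:400];b=np.load('scene.npz')['im'][150:280,230:380]
cv2.imwrite('pics/c.png',np.vstack([cv2.resize(a,(560,280) if 0 else (420,300),interpolation=2),cv2.resize(b,(420,300),interpolation=2)])[...,::-1])
```

```text
scene plate 1066 [ 0.6153 -0.0643  0.0128] rect [607.7 -60.2] [ 93.1 220.4] 3.0 axis 92.7
scene strap 367 [ 0.6016 -0.0598  0.0495] rect [599.3 -60.3] [ 32.2 100.3] 4.5 axis 93.5
scene nut 72 [ 0.6079 -0.1308  0.0876] rect [ 603.5 -130.1] [10.  53.6] 72.2 axis 161.1
scene nut-near 95 [ 0.6109 -0.1314  0.0842] rect [ 604.  -129.8] [10.  54.4] 71.2 axis 160.7
scene lever 118 [0.5987 0.0069 0.1216] rect [596.7   7.8] [15.2  9. ] 2.2 axis -155.9
scene lever>.13 48 [0.5985 0.0066 0.1456] rect [596.7   7.5] [15.2  8.4] 2.2 axis -164.2
top plate 1382 [ 0.5952 -0.0554  0.0134] rect [592.2 -60.3] [ 95.4 219.9] 3.8 axis 93.3
top strap 480 [ 0.5991 -0.0593  0.0502] rect [610.1 -59. ] [ 51.4 100.8] 4.0 axis 94.7
top nut 88 [ 0.604  -0.1291  0.0886] rect [ 604.4 -129.5] [ 9.9 51.6] 72.8 axis 162.1
top nut-near 100 [ 0.603  -0.1284  0.0869] rect [ 604.2 -129.4] [10.1 52. ] 72.0 axis 161.9
top lever 45 [0.5923 0.0084 0.1419] rect [595.2   8.8] [ 8.3 18.9] 87.7 axis 176.9
top lever>.13 34 [0.5939 0.0082 0.1531] rect [595.2   8.1] [ 6.9 18.8] 88.8 axis 178.8
```

View pics/c.png

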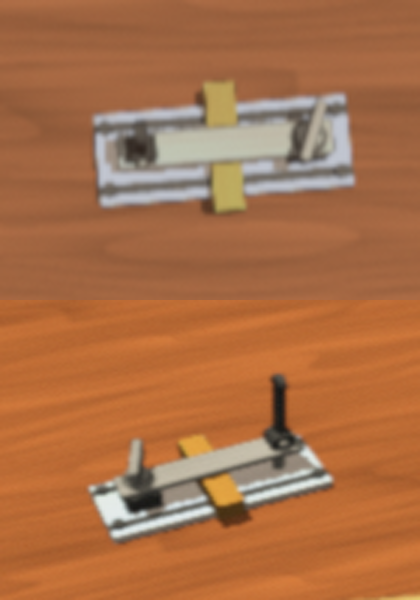

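```bash
cat >> h.py <<'E'
def jog(p0,y0,p1,y1):
    R0=R.from_euler('xyz',[180,0,y0],degrees=True)
    print('travel',(R0.inv().apply(np.array(p1)-p0)/.5).round(4).tolist(),'dr',((R0.inv()*R.from_euler('xyz',[180,0,y1],degrees=True)).as_rotvec(degrees=True)/360).round(4).tolist())
E
python3 -c "
from h import *
a=[.24,.631,.227];b=[.47,.15,.23]
jog(a,-20.79,b,-20.79);jog(b,-20.79,[.604,-.13,.19],-18)"
```

```text
travel [0.7715, 0.7361, -0.006] dr [0.0, 0.0, 0.0]
travel [0.4493, 0.4284, 0.08] dr [0.0, 0.0, -0.0077]
```

jog_arm(
  travel=[
    [0.77, 0.74, -0.006],
    [0.77, 0.74, -0.006],
    [0.77, 0.74, -0.006],
    [0.77, 0.74, -0.006],
    [0.77, 0.74, -0.006],
    [0.77, 0.74, -0.006],
    [0.77, 0.74, -0.006],
    [0.77, 0.74, -0.006],
    [0.77, 0.74, -0.006],
    [0.77, 0.74, -0.006],
  ],
  dr=[
    [0, 0, 0],
    [0, 0, 0],
    [0, 0, 0],
    [0, 0, 0],
    [0, 0, 0],
    [0, 0, 0],
    [0, 0, 0],
    [0, 0, 0],
    [0, 0, 0],
    [0, 0, 0],
  ],
  claw=[0.6, 0.6, 0.6, 0.6, 0.6, 0.6, 0.6, 0.6, 0.6, 0.6],
)

```text
time_s: 1.95
tcp_pos: [0.4688, 0.1465, 0.2297]
eef_rot: [-180.0, -0.0, -21.0]
contact_force: [-0.3, 0.0, 0.7]
gripper_width: 0.0524
gripper_force: 0.0
```

jog_arm(
  travel=[
    [0.45, 0.43, 0.08],
    [0.45, 0.43, 0.08],
    [0.45, 0.43, 0.08],
    [0.45, 0.43, 0.08],
    [0.45, 0.43, 0.08],
    [0.45, 0.43, 0.08],
    [0.45, 0.43, 0.08],
    [0.45, 0.43, 0.08],
    [0.45, 0.43, 0.08],
    [0.45, 0.43, 0.08],
  ],
  dr=[
    [0, 0, -0.008],
    [0, 0, -0.008],
    [0, 0, -0.008],
    [0, 0, -0.008],
    [0, 0, -0.008],
    [0, 0, -0.008],
    [0, 0, -0.008],
    [0, 0, -0.008],
    [0, 0, -0.008],
    [0, 0, -0.008],
  ],
  claw=[0.6, 0.6, 0.6, 0.6, 0.6, 0.6, 0.6, 0.6, 0.6, 0.6],
)

```text
time_s: 3.2
tcp_pos: [0.6023, -0.1315, 0.1901]
eef_rot: [-180.0, -0.0, -17.8]
contact_force: [0.1, 0.6, 0.6]
gripper_width: 0.0524
gripper_force: 0.0
```

Run:
```python
from h import *
c,T,K=cam('wrist');P=cloud(c,T,K);save(c,'w1.png');np.savez('w1',P=P)
s=r.get_state();print(s['tcp_pos'],s['eef_rot'],s['joints'])
x,y,z=P[...,0],P[...,1],P[...,2]
for nm,m in [('nut',(z>.08)&(z<.097)&(y<-.09)&(abs(x-.6)<.06)),('strap',(z>.044)&(z<.058)&(y>-.11)&(y<-.01)&(abs(x-.6)<.02)),('plate',(z>.009)&(z<.018)&(abs(x-.6)<.06)),('lever',(z>.1)&(y>-.05)&(y<.05))]:
    q=P[m]
    if len(q)>5: 
        rc=cv2.minAreaRect(q[:,:2].astype(np.float32)*1000);w,v=np.linalg.eigh(np.cov(q[:,:2].T))
        print(nm,len(q),q.mean(0).round(4),np.round(rc[0],1),np.round(rc[1],1),round(rc[2],1),np.degrees(np.arctan2(v[1,1],v[0,1])).round(1))
```

```text
[ 0.60226101 -0.13166276  0.18999782] [-1.79986015e+02 -3.44477724e-02 -1.78446518e+01] [ 5.79565844e+00  1.65217412e+01 -1.00705980e+01  1.12072137e-03
 -6.33704959e+01  6.63591919e+01]
nut 1656 [ 0.6279 -0.2877  0.0882] [ 624.  -254.4] [ 47.9 283.4] 9.2 98.4
strap 2625 [ 0.6003 -0.0617  0.0513] [599.1 -60.4] [ 30.6 100.5] 3.3 92.9
plate 5721 [ 0.6122 -0.0922  0.0145] [ 603.6 -234.2] [108.1 572.9] 1.3 89.8
```

View pics/w1.png

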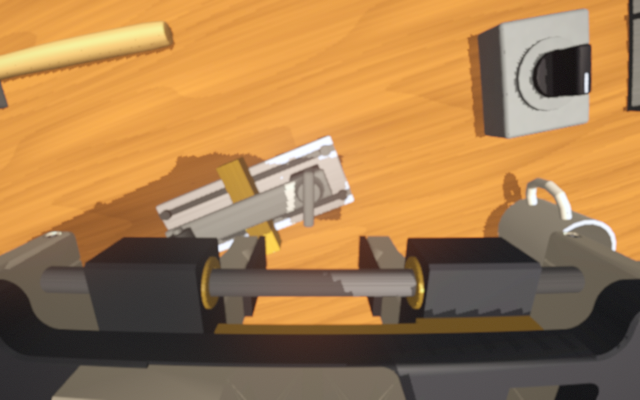

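Run:
```python
from h import *
P=np.load('w1.npz')['P'];x,y,z=P[...,0],P[...,1],P[...,2]
for nm,m in [('nut',(z>.082)&(z<.097)&(y<-.09)&(y>-.17)&(abs(x-.6)<.04)),('plate',(z>.009)&(z<.018)&(abs(x-.6)<.06)&(y>-.19)&(y<.06))]:
    q=P[m]; rc=cv2.minAreaRect(q[:,:2].astype(np.float32)*1000);w,v=np.linalg.eigh(np.cov(q[:,:2].T))
    print(nm,len(q),q.mean(0).round(4),np.round(rc[0],1),np.round(rc[1],1),round(rc[2],1),np.degrees(np.arctan2(v[1,1],v[0,1])).round(1))
jog([.6023,-.1315,.19],-17.8,[.604,-.1297,.066],-17.8)
```

```text
nut 611 [ 0.605  -0.1295  0.0897] [ 603.5 -129. ] [ 9.2 52.3] 72.1 162.0
plate 5394 [ 0.6116 -0.0762  0.0146] [599.3 -58.3] [108.9 219.2] 4.0 87.9
travel [0.0021, -0.0045, 0.248] dr [0.0, 0.0, 0.0]
```

jog_arm(
  travel=[
    [0.002, -0.0045, 0.12],
    [0.002, -0.0045, 0.2],
    [0.002, -0.0045, 0.248],
    [0.002, -0.0045, 0.248],
    [0.002, -0.0045, 0.248],
    [0.002, -0.0045, 0.248],
    [0.002, -0.0045, 0.248],
    [0.002, -0.0045, 0.248],
    [0.002, -0.0045, 0.248],
    [0.002, -0.0045, 0.248],
  ],
  dr=[
    [0, 0, 0],
    [0, 0, 0],
    [0, 0, 0],
    [0, 0, 0],
    [0, 0, 0],
    [0, 0, 0],
    [0, 0, 0],
    [0, 0, 0],
    [0, 0, 0],
    [0, 0, 0],
  ],
  claw=[0.6, 0.6, 0.6, 0.6, 0.05, 0.05, 0.05, 0.05, 0.05, 0.05],
  newtons=25,
)

```text
time_s: 4.5
tcp_pos: [0.6047, -0.1288, 0.066]
eef_rot: [-179.9, -0.1, -17.9]
contact_force: [0.2, 9.4, 2.7]
gripper_width: 0.0098
gripper_force: 25.0
```

jog_arm(
  travel=[
    [-0.001, -0.002, 0],
    [-0.001, -0.002, 0],
    [-0.001, -0.002, 0],
    [-0.001, -0.002, 0],
    [-0.001, -0.002, 0],
    [-0.001, -0.002, 0],
    [-0.001, -0.002, 0],
    [-0.001, -0.002, 0],
    [-0.001, -0.002, 0],
    [-0.001, -0.002, 0],
  ],
  dr=[
    [0, 0, 0.023],
    [0, 0, 0.046],
    [0, 0, 0.07],
    [0, 0, 0.094],
    [0, 0, 0.118],
    [0, 0, 0.142],
    [0, 0, 0.166],
    [0, 0, 0.19],
    [0, 0, 0.19],
    [0, 0, 0.19],
  ],
  claw=[0.05, 0.05, 0.05, 0.05, 0.05, 0.05, 0.05, 0.05, 0.05, 0.05],
)

```text
time_s: 5.75
tcp_pos: [0.6042, -0.129, 0.066]
eef_rot: [-179.9, 0.0, -86.1]
contact_force: [0.5, 5.2, 3.8]
gripper_width: 0.0098
gripper_force: 25.0
```

Run:
```python
from h import *
s=r.get_state();print(s['tcp_pos'],s['eef_rot'],s['contact_force'],s['moment'],s['joints'])
```

```text
[ 0.60424452 -0.12904544  0.0659809 ] [-1.79935942e+02  1.41928241e-02 -8.61120522e+01] [0.5298194  5.20953294 3.8354092 ] [ 1.75916153 -0.05163523 -0.09759612] [ 6.02173982e+00  2.34412590e+01 -1.79758169e+01 -1.57480008e-02
 -4.85183833e+01 -2.12337548e+00]
```

jog_arm(
  travel=[
    [0, 0, 0],
    [0, 0, 0],
    [0, 0, 0],
    [0, 0, 0],
    [0, 0, -0.08],
    [0, 0, -0.18],
    [0, 0, -0.27],
    [0, 0, -0.27],
    [0, 0, -0.27],
    [0, 0, -0.27],
  ],
  dr=[
    [0, 0, 0],
    [0, 0, 0],
    [0, 0, 0],
    [0, 0, 0],
    [0, 0, 0],
    [0, 0, 0],
    [0, 0, 0],
    [0, 0, 0],
    [0, 0, 0],
    [0, 0, 0],
  ],
  claw=[0.6, 0.6, 0.6, 0.6, 0.6, 0.6, 0.6, 0.6, 0.6, 0.6],
)

```text
time_s: 7.0
tcp_pos: [0.6029, -0.1294, 0.1991]
eef_rot: [179.9, 0.0, -86.3]
contact_force: [0.5, 0.4, -1.0]
gripper_width: 0.0524
gripper_force: 0.0
```

```bash
cat > m.py <<'E'
from h import *
def pa(P,nm,m):
    q=P[m]
    if len(q)<10: print(nm,len(q));return
    rc=cv2.minAreaRect(q[:,:2].astype(np.float32)*1000);w,v=np.linalg.eigh(np.cov(q[:,:2].T))
    print(nm,len(q),q.mean(0).round(4),np.round(rc[0],1),np.round(rc[1],1),round(rc[2],1),np.degrees(np.arctan2(v[1,1],v[0,1])).round(1)%180)
def look(n):
    c,T,K=cam(n);P=cloud(c,T,K);x,y,z=P[...,0],P[...,1],P[...,2]
    pa(P,n+' nut',(z>.08)&(z<.097)&(y<-.09)&(y>-.17)&(abs(x-.6)<.04))
    pa(P,'strap',(z>.044)&(z<.058)&(y>-.09)&(y<-.01)&(abs(x-.6)<.025)&(abs(y+.06)>.0))
    pa(P,'plate',(z>.009)&(z<.018)&(abs(x-.6)<.06)&(y>-.19)&(y<.06))
    pa(P,'lever',(z>.1)&(z<.17)&(y>-.03)&(y<.05)&(abs(x-.6)<.04))
    return c
if __name__=='__main__':
    print(r.get_state()['tcp_pos'],r.get_state()['eef_rot'])
    c=look('wrist');save(c,'w2.png');c=look('scene');cv2.imwrite('pics/s2.png',cv2.resize(c['pixels'][150:280,230:380],(600,520))[...,::-1]);look('top')
E
python3 m.py
```

```text
[ 0.60291174 -0.1294329   0.19912262] [ 1.79861231e+02  9.24124563e-03 -8.63120194e+01]
wrist nut 592 [ 0.6034 -0.1299  0.0894] [ 603.3 -128.5] [ 9.5 51.3] 3.6 93.5
strap 1123 [ 0.5996 -0.0645  0.0513] [599.3 -64.2] [28.7 52.9] 2.9 94.5
plate 4463 [ 0.6021 -0.0993  0.0145] [599.3 -57.7] [108.  221.3] 4.0 94.1
lever 0
scene nut 95 [ 0.6062 -0.1307  0.0866] [ 604.4 -130.5] [12.9 49.9] 3.7 93.5
strap 294 [ 0.6011 -0.0505  0.05  ] [597.9 -50.1] [34.2 81.4] 4.9 94.1
plate 1043 [ 0.6151 -0.0634  0.0129] [601.6 -60.8] [105.4 219. ] 5.0 92.6
lever 89 [0.5987 0.0067 0.1317] [596.9   7.4] [ 8.7 16.3] 89.6 23.900000000000006
top nut 43 [ 0.6048 -0.1254  0.0887] [ 605.8 -129.1] [ 9.7 49.1] 7.2 95.4
strap 386 [ 0.5983 -0.0493  0.0507] [598.8 -49.5] [30.5 79.9] 3.3 94.8
plate 889 [ 0.594  -0.0461  0.0135] [592.7 -67.3] [ 94.8 202.3] 3.9 100.2
lever 41 [0.5928 0.0083 0.1468] [595.2   8.5] [ 7.9 19. ] 87.6 178.5
```

View pics/w2.png

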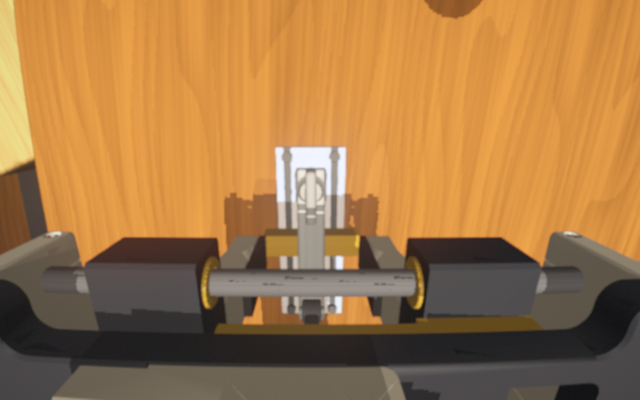

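Run:
```python
from h import *
W=lambda u,z:[.5957-u*.061,.0099+u*.998,z]
a=[.6029,-.1294,.1991]
jog(a,-86.3,W(-.05,.199),-86.5);jog(a,-86.3,W(-.05,.125),-86.5)
for t in [95,80,65,50,40,30,20,12,6,0,-2]:
    q=np.radians(t);u=.075*np.cos(q)-.0045*np.sin(q)-.0105;z=.062+.075*np.sin(q)+.0045*np.cos(q)
    z=min(z,.125) if t>60 else z
    print(t,end=' ');jog(W(-.05,.125),-86.5,W(u,z),-86.5)
```

```text
travel [-0.179, -0.0033, 0.0002] dr [-0.0, -0.0, 0.0006]
travel [-0.179, -0.0033, 0.1482] dr [-0.0, -0.0, 0.0006]
95 travel [-0.057, -0.0, -0.0] dr [0.0, 0.0, 0.0]
80 travel [-0.0962, -0.0, -0.0] dr [0.0, 0.0, 0.0]
65 travel [-0.1342, -0.0, -0.0] dr [0.0, 0.0, 0.0]
50 travel [-0.1685, -0.0, 0.0053] dr [0.0, 0.0, 0.0]
40 travel [-0.1881, -0.0, 0.0227] dr [0.0, 0.0, 0.0]
30 travel [-0.2044, -0.0, 0.0432] dr [0.0, 0.0, 0.0]
20 travel [-0.2168, -0.0, 0.0662] dr [0.0, 0.0, 0.0]
12 travel [-0.2238, -0.0, 0.086] dr [0.0, 0.0, 0.0]
6 travel [-0.2272, -0.0, 0.1014] dr [0.0, 0.0, 0.0]
0 travel [-0.229, -0.0, 0.117] dr [0.0, 0.0, 0.0]
-2 travel [-0.2292, -0.0, 0.1222] dr [0.0, 0.0, 0.0]
```

jog_arm(
  travel=[
    [-0.09, -0.002, 0],
    [-0.179, -0.003, 0],
    [-0.179, -0.003, 0],
    [-0.179, -0.003, 0.05],
    [-0.179, -0.003, 0.1],
    [-0.179, -0.003, 0.148],
    [-0.179, -0.003, 0.148],
    [-0.179, -0.003, 0.148],
    [-0.179, -0.003, 0.148],
    [-0.179, -0.003, 0.148],
  ],
  dr=[
    [0, 0, 0],
    [0, 0, 0],
    [0, 0, 0],
    [0, 0, 0],
    [0, 0, 0],
    [0, 0, 0],
    [0, 0, 0],
    [0, 0, 0],
    [0, 0, 0],
    [0, 0, 0],
  ],
  claw=[0, 0, 0, 0, 0, 0, 0, 0, 0, 0],
)

```text
time_s: 8.4
tcp_pos: [0.5999, -0.04, 0.1274]
eef_rot: [-179.9, 0.0, -86.3]
contact_force: [-0.5, 0.8, 0.3]
gripper_width: 0.0006
gripper_force: 0.0
```

jog_arm(
  travel=[
    [-0.057, 0, 0],
    [-0.096, 0, 0],
    [-0.134, 0, 0],
    [-0.168, 0, 0.005],
    [-0.188, 0, 0.023],
    [-0.204, 0, 0.043],
    [-0.217, 0, 0.066],
    [-0.224, 0, 0.086],
    [-0.227, 0, 0.1],
    [-0.227, 0, 0.1],
  ],
  dr=[
    [0, 0, 0],
    [0, 0, 0],
    [0, 0, 0],
    [0, 0, 0],
    [0, 0, 0],
    [0, 0, 0],
    [0, 0, 0],
    [0, 0, 0],
    [0, 0, 0],
    [0, 0, 0],
  ],
  claw=[0, 0, 0, 0, 0, 0, 0, 0, 0, 0],
)

```text
time_s: 9.65
tcp_pos: [0.5915, 0.0729, 0.0756]
eef_rot: [179.9, -0.0, -86.3]
contact_force: [-0.9, -0.5, -0.2]
gripper_width: 0.0001
gripper_force: 0.0
```

jog_arm(
  travel=[
    [-0.001, 0, 0.005],
    [-0.001, 0, 0.01],
    [-0.001, 0, 0.014],
    [-0.001, 0, 0.017],
    [-0.001, 0, 0.019],
    [-0.001, 0, 0.021],
    [-0.001, 0, 0.022],
    [-0.001, 0, 0.022],
    [-0.001, 0, 0.022],
    [-0.001, 0, 0.022],
  ],
  dr=[
    [0, 0, 0],
    [0, 0, 0],
    [0, 0, 0],
    [0, 0, 0],
    [0, 0, 0],
    [0, 0, 0],
    [0, 0, 0],
    [0, 0, 0],
    [0, 0, 0],
    [0, 0, 0],
  ],
  claw=[0, 0, 0, 0, 0, 0, 0, 0, 0, 0],
)

```text
time_s: 10.9
tcp_pos: [0.5923, 0.0738, 0.0666]
eef_rot: [-180.0, 0.0, -86.3]
contact_force: [-4.0, 1.6, 9.3]
gripper_width: 0.0006
gripper_force: 4.7
```

jog_arm(
  travel=[
    [0, 0, 0.002],
    [0, 0, 0.003],
    [0, 0, 0.003],
    [0, 0, -0.05],
    [0, 0, -0.15],
    [0, 0, -0.25],
    [0, 0, -0.35],
    [0, 0, -0.4],
    [0, 0, -0.4],
    [0, 0, -0.4],
  ],
  dr=[
    [0, 0, 0],
    [0, 0, 0],
    [0, 0, 0],
    [0, 0, 0],
    [0, 0, 0],
    [0, 0, 0],
    [0, 0, 0],
    [0, 0, 0],
    [0, 0, 0],
    [0, 0, 0],
  ],
  claw=[0, 0, 0, 0, 0, 0, 0, 0, 0, 0],
)

```text
time_s: 12.15
tcp_pos: [0.5916, 0.0736, 0.2647]
eef_rot: [179.9, -0.0, -86.3]
contact_force: [-0.1, 0.0, -0.2]
gripper_width: 0.0009
gripper_force: 0.0
```

Run:
```python
from m import *
print(r.get_state()['tcp_pos'])
look('wrist');c,T,K=cam('scene');P=cloud(c,T,K)
x,y,z=P[...,0],P[...,1],P[...,2]
m=(abs(x-.592)<.02)&(y>.045)&(y<.11)&(z>.05)&(z<.1)
q=P[m];print(len(q),np.percentile(q,[5,50,95],axis=0).round(4));print(np.polyfit(q[:,1],q[:,2],1) if len(q)>5 else 0)
look('scene')
cv2.imwrite('pics/s3.png',cv2.resize(c['pixels'][150:280,230:380],(600,520))[...,::-1])
```

```text
[0.59160319 0.07361725 0.26467678]
wrist nut 102 [ 0.6027 -0.1057  0.0882] [ 602.7 -106.1] [8.1 8.4] 3.0 134.9
strap 1843 [ 0.5986 -0.0515  0.049 ] [598.5 -50.4] [29.2 80.5] 3.4 94.3
plate 4806 [ 0.5982 -0.0437  0.0145] [604.7 -41.4] [ 93.5 186.9] 3.6 94.1
lever 0
123 [[0.5831 0.0477 0.0568]
 [0.5932 0.0738 0.0642]
 [0.5984 0.0987 0.0666]]
[-0.00244666  0.0636775 ]
scene nut 93 [ 0.6061 -0.1315  0.0865] [ 604.9 -130.6] [11.  50.2] 5.9 95.0
strap 268 [ 0.6002 -0.0499  0.0473] [598.5 -49.9] [32.2 79.8] 3.1 94.3
plate 1027 [ 0.6158 -0.0652  0.013 ] [606.  -60.4] [ 97.5 219.9] 3.4 92.3
lever 0
```

View pics/s3.png

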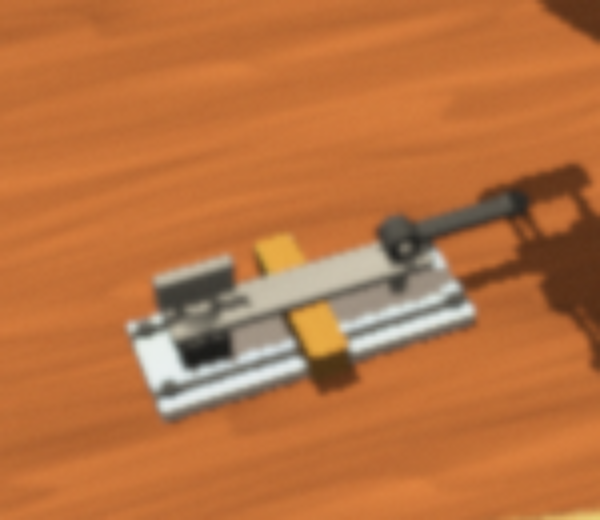

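The scene picture shows the lever level, running from (400,238) to (515,203). The crosspiece at (195,280) is in line with the strap, and the hand is clear.

```bash
python3 -c "
from plant import r
print(r.close_job())"
```

```text
the job is handed in; nothing more can be done
None
```

I turned the nut's crosspiece in line with the strap, to within about 1° by camera, then flipped the cam lever down onto its stop. I moved the hand clear, left the knob, mug and jar alone, and handed the job in at about 12 s.

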